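Peel the top formed tray off a clinging stack under a dust guard

TASK

Slide the clear dust guard all the way open along its rails, then peel the top white tray off the stack: pinch its upright corner ear and raise that corner first, with the opposite corner still resting on the stack, until the tray lets go; the trays below stay where they are. Carry the tray over the black mat and finish while still holding it there, level, its centre over the middle of the mat and about a hand's breadth (10 to 15 cm) above it. Do not put it down or let go, leave the guard open and do not disturb the other things on the bench.

Things in the scene. Friction and masses are not known exactly. Their poses are not given: they have to be found in the camera images.
- bay: Fixed tray bay: black base plate 300 (x) x 240 (y) x 6 mm, origin at the centre of its underside on the bench. Two aluminium rails 480 mm long run along its own y axis at x = -160 and +160 mm (14 mm wide, from y = -120 to +360, tops 100 mm above the bench) on thin posts; black end stops rise to 111 mm. The stack stands on the base plate between the rails. Its yaw differs each time.
- guard (a joint): The clear guard panel, 320 (bay x) x 220 (bay y) x 5 mm, riding on the rails with its underside 100 mm above the bench; slides along the bay's +y axis. 0 = shut, right above the base plate; 0.22 m = fully open, the base plate uncovered. Friction about 1.5 N; it stays where it is left.
- guard_handle (a point): Centre of the guard's upright grey handle bar: 60 mm along bay x, 14 mm thick along bay y, 28 mm tall, standing on the top face of the panel (panel top 14 mm below this point), close to the panel's -y end. Its axes are the bay's.
- stack: The lower trays of the nested stack, stuck together as one loose block 140 x 100 x 40 mm (rims 150 x 110), 0.36 kg, standing on the bay's base plate. Origin at the centre of its underside. Two small sprung nibs on its long sides at x = -45 mm cling to the lowest 3 mm of the top tray's edge, about 2.4 N each: a level upward pull on the whole tray has to beat both at once and tends to drag the lower trays up, while raising the ear corner frees it.
- tray_center (a point): Centre of the top tray: a shallow white rigid formed tray, 140 x 100 mm, 12 mm high, rim 150 x 110, 60 g; this point is 6 mm above its underside, and at the start 46 mm above the stack's underside. Axes: x along the 140 mm side, z up out of the tray; at the start aligned with the stack.
- tray_ear (a point): Grip point on the tray's upright corner ear: a white plate 5 mm thick, 32 mm wide and 38 mm tall (measured from the tray's underside), standing across the tray's corner; its faces look along the tray's (+1,-1) diagonal, so the fingers close along that direction. This point is 27 mm above the tray's underside, in the middle of the ear, at (53, -33, 21) mm from tray_center in the tray's axes. Above the rim (12 mm) both faces are free.
- tray_far (a point): The underside point of the tray's corner diagonally opposite the ear, at (-70, 50, -6) mm from tray_center in the tray's axes: the corner that stays down as pivot during peeling.
- mat_top (a point): Centre of the top face of the fixed black rubber mat, 180 x 130 x 4 mm, lying on the bench to the right of the bay.
- tip_box: Bystander: pale blue box of pipette tips with orange deck, 120 x 85 x 62 mm, origin under its centre.
- spray: Bystander: white spray bottle with blue head, 72 mm wide, 190 mm tall, origin under its centre.
- tube_rack: Bystander: low blue tube rack, 60 x 120 x 40 mm (52 mm with caps), origin under its centre.
Things that resemble listed ones, but are neither listed nor needed, are in the scene too. Leave any green look-alike of the part that bears mat_top alone.

How it is judged:
By the outcome, as a careful person would: the job done as asked, in the order asked, and still so for the second after the job is handed in, while the arm keeps its last pose, push and grip.
It also fails if it takes over 58 s, if anything falls off the work surface, if the arm or the gripper's body presses on something with over 40 N, if the wrist force passes 120 N, or if a joint passes its speed limit or range.

ROBOT

A 6-joint arm with a two-finger parallel gripper is mounted at the origin on the work surface. World frame = base frame: x ahead of the robot, y to its left, z up, the work surface at z = 0. Lengths are in m, angles in rad, forces in N, time in s.
With the tool pointing down it reaches from about 0.4 to 0.825 m from the base axis. Payload 7 kg.
Tool frame: the origin (TCP) lies at the centre of the arm's flange, where the gripper is bolted on; the fingertips stand 178 mm ahead of it and the grasp point (between the pads) lies arm.tcp_to_grasp ahead of it (arm.tcp_to_grasp is the distance from the TCP to the grasp point, in m); z points along the fingers, y is the direction in which the jaws open and shut (so a half turn about z gives the same grasp; the last joint's range is limited). The gripper opens to 88 mm and grips with 3 to 60 N. Pads are 19 mm wide; open, the fingers measure 130 mm over their backs; the gripper's body (78 mm by 193 mm) begins 47 mm behind the grasp point.
Start: joints at [-1.016, 0.359, 0.012, 0, -1.224, -0.288], TCP at [0.178, -0.651, 0.405] pointing down, gripper open.
Joint ranges: [-3.07, 3.07], [-1.43, 2.12], [-1.02, 1.25], [-3.03, 1.67], [-3.05, -0], [-3.03, 3.03]. Speed limits (rad/s): [2.39, 2.39, 3.01, 3.14, 3.14, 3.14].

INTERFACE

Orientations are given as [roll, pitch, yaw] about the fixed x, y, z axes, in that order (R = Rz(yaw) Ry(pitch) Rx(roll)).
In Python, from station import arm gives the robot as it stands.
- The arm moves only by the tool move_arm, never from a script. Its argument "deltas" is a list of rows, each a list of 6 numbers: the shift along the world's x, y, z in mm, then the turn, a rotation vector about the world's x, y, z in degrees. In form: [[tx, ty, tz, ax, ay, az], ...]. A call has exactly 5 rows; each row shifts and turns the commanded pose from where the row before left it; what a row does not reach is not made up. A row lasts 1/12 s, in which the tool goes at most 41.7 mm and 7.16 degrees, less where a joint would pass 70% of its speed; a pose out of reach is approached as far as the arm can. A call with a gripper value outside its range is refused whole. "claw" is the closure in counts, from 0 (fully open) to 255 (shut), set as the call begins (left out, the last holds). The fingers move at their own pace and stop on an object; "squeeze" is the grip in N (left out, the last holds). Time passes only in rows, so rows that do not move let the fingers close, or fill a call up. It gives the time, the measured TCP pose, the force and the opening at its end, in the units of the state.
- arm.get_state(): the state, without advancing time (a new reading comes with each control period).
- arm.grab_frame(name): name is "scene" or "top"; returns the picture (420x560x3 uint8, red, green, blue); there is no depth.
- arm.calibration(name): a dict with "intrinsics" (3x3 intrinsics, pixels), "k1" (the pictures are not rectified: a ray, as slopes to the right and down, at radius r is drawn at 1 + k1 r^2 times it, then the intrinsics apply), "T" (4x4, takes a point from camera to world coordinates). Camera axes: x right, y up, looking along -z (the intrinsics and any distortion apply to the point x, -y, -z); pixel columns grow to the right and rows downward; lengths in m; the calibration is good to about 2 mm. A picture is of the moment at which its call begins. calibration takes no time and is no camera call.
- arm.job_done(): hands the job in, once; it reports no verdict.
Trained networks look in the newest picture that a camera, given by its name, has taken for a name from the list of things; names that differ only in an ending like _2 or _b are one class to them, and where a whole thing is asked for, a point or a joint stands for the part that bears it (a point fixed in the world has none). Each returns a list of dicts, best first, with "score" (0 to 1); they miss things now and then, are a little off and sometimes report something else, mostly with a low value. They report only what shows in the picture. A call takes as long as a camera call. They do not tell look-alikes from the thing itself.
- arm.spot_in(thing, camera): "xy" ([column, row] in pixels, amid what is visible of it).
- arm.masks_of(thing, camera): "pixels" (420x560 bool, what is visible of it) and "xy" ([column, row] in pixels, amid what is visible of it).
- arm.spot_point(thing, camera): "xy" ([column, row] in pixels: a listed point, or the origin of a listed thing).
The state is a dict: "t": time; "q": joint angles; "qd": joint speeds; "joint_efforts": joint torques, N m; "eef_pos": TCP position; "ee_rot": TCP orientation; "force": force on the tool from outside, world axes, zero at the start; "moment": the same for the moment, N m; "width": finger opening in m.
Only numpy, scipy, OpenCV 4.12 (cv2) and the standard library are available. Lean on these libraries where they do the work, as an engineer would, in place of code of your own. Each camera call takes 0.05 s, during which the arm holds its last target. There are 200 camera calls.

## Working session

There is one attempt and no reset: what is moved stays moved. The work goes in short steps, Python scripts to look and compute and a tool call to move; the robot and the scene stay as the last step left them, time stands still between calls to the robot, and variables do not carry over. Pictures are saved under pics/ and viewed, about 8 in all and at most 12, crops included, and the job is handed in when it is done.

Besides the shell and the picture viewer there is one more tool, called after "Emit:" as name(argument=value, ...), one argument or row to a line, values as JSON. move_arm: Moves the arm, as the interface text tells. Its arguments: {"type":"object","properties":{"deltas":{"type":"array","items":{"type":"array","items":{"type":"number"}}},"claw":{"type":"number"},"squeeze":{"type":"number"}},"required":["deltas"]}

```bash
mkdir -p pics; ls
cat > h.py <<'E'
import numpy as np, cv2
from station import arm
def px(c,P):
    K=arm.calibration(c);T=np.array(K['T']);k1=K['k1'];I=np.array(K['intrinsics'])
    P=np.atleast_2d(P);p=(np.c_[P,np.ones(len(P))]@np.linalg.inv(T).T)[:,:3]
    s=np.c_[p[:,0]/-p[:,2],-p[:,1]/-p[:,2]];r2=(s**2).sum(1,keepdims=True);s=s*(1+k1*r2)
    return s@I[:2,:2].T+I[:2,2]
def ray(c,uv):
    K=arm.calibration(c);T=np.array(K['T']);k1=K['k1'];I=np.array(K['intrinsics'])
    d=np.linalg.solve(I,[uv[0],uv[1],1])[:2];s=d.copy()
    for _ in range(30): s=d/(1+k1*(s@s))
    return T[:3,3],T[:3,:3]@np.array([s[0],-s[1],-1])
def onz(c,uv,z):
    o,d=ray(c,uv);return o+d*(z-o[2])/d[2]
def tri(u1,u2):
    A=[];b=[]
    o1,d1=ray('top',u1);o2,d2=ray('scene',u2)
    t=np.linalg.lstsq(np.c_[d1,-d2],o2-o1,rcond=None)[0]
    a=o1+t[0]*d1;e=o2+t[1]*d2
    return (a+e)/2,np.linalg.norm(a-e)
def save(c,n,box=None,f=1):
    im=arm.grab_frame(c)[...,::-1]
    if box: im=im[box[1]:box[3],box[0]:box[2]]
    cv2.imwrite('pics/'+n+'.png',cv2.resize(im,None,fx=f,fy=f,interpolation=cv2.INTER_CUBIC))
E
python3 - <<'E'
from h import *
print(arm.tcp_to_grasp,arm.get_state())
for c in('top','scene'):
    save(c,c+'0',f=1.4)
    print(c,np.round(np.array(arm.calibration(c)['T'])[:3,3],3))
    for n in['bay','guard_handle','stack','tray_center','tray_ear','tray_far','mat_top','tip_box','spray','tube_rack']:
        print(n,[(np.round(d['xy'],1).tolist(),round(d['score'],2)) for d in arm.spot_point(n,c)[:3]])
E
```

```text
pics
0.1593 {'t': 0.0, 'q': array([-1.01590702e+00,  3.59366396e-01,  1.10241854e-02, -3.61458632e-04,
       -1.22410550e+00, -2.88075591e-01]), 'qd': array([ 1.82772083e-03, -1.82091257e-03,  2.88669165e-05,  1.01377477e-03,
       -4.83034913e-04, -7.23393931e-04]), 'joint_efforts': array([-1.43106317e-03, -5.82722855e+01,  2.93056816e+01,  6.99755833e+00,
        6.80639219e-03, -8.02030740e-05]), 'eef_pos': array([ 0.17789327, -0.65091481,  0.40371857]), 'ee_rot': array([ 3.13991277e+00, -1.43427969e-04, -2.87490192e+00]), 'force': array([-0.08049881, -0.32092869, -0.34270606]), 'moment': array([ 0.05318229, -0.06737711,  0.00251486]), 'width': 0.08756610632833096}
top [ 0.375 -0.173  1.331]
bay [([179.2, 184.4], 0.93)]
guard_handle [([201.5, 177.1], 0.88)]
stack []
tray_center [([179.6, 183.0], 0.17)]
tray_ear [([197.2, 173.9], 0.54)]
tray_far []
mat_top [([303.2, 189.9], 0.6), ([301.9, 292.1], 0.59), ([410.1, 191.2], 0.42)]
tip_box [([390.4, 261.7], 0.93)]
spray [([409.7, 192.1], 0.57)]
tube_rack [([332.2, 126.9], 0.92), ([199.0, 177.9], 0.23)]
scene [ 1.199 -0.716  0.855]
bay [([357.6, 206.0], 0.71)]
guard_handle [([346.8, 185.0], 0.81)]
stack [([361.3, 204.1], 0.95)]
tray_center [([360.9, 191.3], 0.62)]
tray_ear [([361.9, 198.8], 0.43)]
tray_far []
mat_top [([283.2, 306.3], 0.71), ([215.6, 199.8], 0.63), ([269.3, 249.1], 0.57)]
tip_box [([158.8, 252.2], 0.68)]
spray [([175.7, 304.0], 0.93)]
tube_rack [([287.8, 310.6], 0.62)]
```

View pics/top0.png

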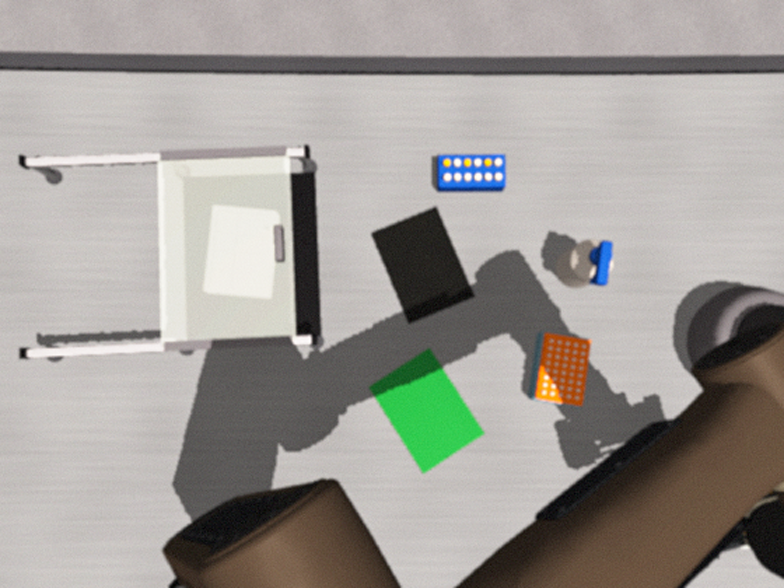

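View pics/scene0.png

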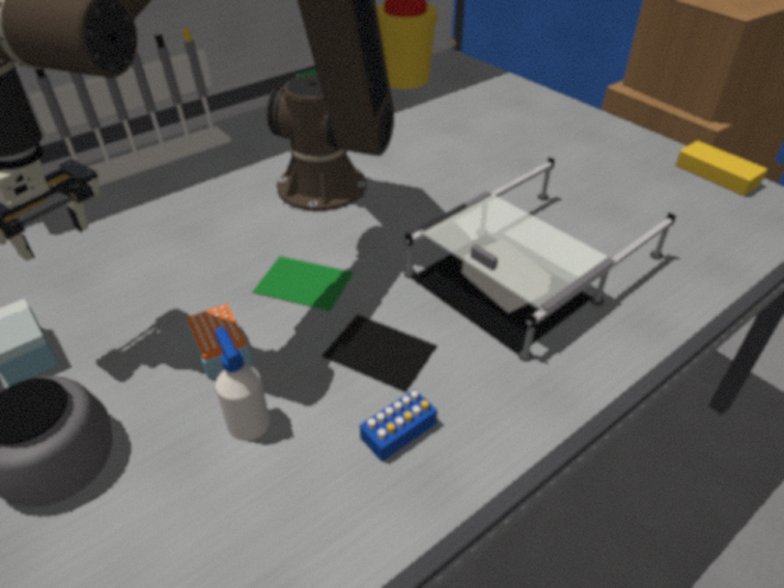

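The top view shows the bay at upper left, with its handle at about (199,174) px. The rails run left, which is the opening direction. Mat candidates are the black one (302,190) and a green look-alike (305,292), so I choose black.

Run:
```python
from h import *
save('top','crop1',(100,90,240,265),4)
for c,us in(('top',[(22,160),(308,152),(22,353),(308,340)]),):
    for u in us: print(np.round(onz(c,np.array(u)/1.4,0.105),4))
print('handle',tri((199.3,173.6),(346.8,183.5)),tri((201.5,177.1),(346.8,185)))
print('mat',tri((303.2,189.9),(269.3,249.1)))
m=arm.masks_of('mat_top','top')
for d in m[:3]:print(d['xy'],d['score'],d['pixels'].sum())
im=arm.grab_frame('top').astype(int)
g=((im.max(2)<45)).astype(np.uint8);g[:,:262]=0;g[:,345:]=0;g[:140]=0;g[235:]=0
cs=max(cv2.findContours(g,0,2)[0],key=cv2.contourArea);b=cv2.boxPoints(cv2.minAreaRect(cs))
P=np.array([onz('top',u,.004) for u in b]);print(P.round(3),P.mean(0).round(4))
h=arm.masks_of('guard_handle','top');
for d in h[:2]:
    print(d['xy'],d['score'],d['pixels'].sum(),cv2.minAreaRect(np.argwhere(d['pixels'])[:,::-1].astype(np.float32)))
```

```text
[0.7205 0.432  0.105 ]
[ 0.7392 -0.0422  0.105 ]
[0.3998 0.4168 0.105 ]
[ 0.4212 -0.0461  0.105 ]
handle (array([0.58290778, 0.00462103, 0.11504549]), np.float64(0.004248607285891364)) (array([0.5788576 , 0.00383609, 0.10691138]), np.float64(0.012747796901195322))
mat (array([ 0.56005086, -0.24426722,  0.00252647]), np.float64(0.00102735143420838))
[305.5, 292.6] 0.72 3827
[300.0, 187.2] 0.62 3609
[162.0, 178.2] 0.49 13599
[[ 0.619 -0.15   0.004]
 [ 0.668 -0.269  0.004]
 [ 0.505 -0.333  0.004]
 [ 0.457 -0.215  0.004]] [ 0.5622 -0.2418  0.004 ]
[163.5, 180.8] 0.58 13744 ((160.53323364257812, 177.46437072753906), (144.7415771484375, 98.42427062988281), 88.02507019042969)
```

View pics/crop1.png

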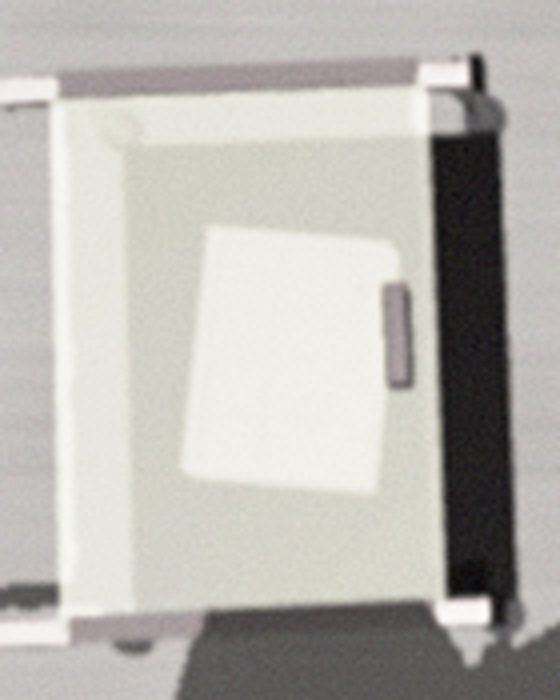

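Emit:
move_arm(
  deltas=[
    [20,33,0,0,0,-1],
    [20,33,0,0,0,-1],
    [20,33,0,0,0,-1],
    [20,33,0,0,0,-1],
    [20,33,0,0,0,-1],
  ],
)

```text
t: 1.72
eef_pos: [0.2784, -0.4846, 0.4047]
ee_rot: [-3.141, 0.0, -2.963]
force: [1.0, 0.7, 1.1]
width: 0.0874
```

Emit:
move_arm(
  deltas=[
    [20,33,0,0,0,-1],
    [20,33,0,0,0,-1],
    [20,33,0,0,0,-1],
    [20,33,0,0,0,-1],
    [20,33,0,0,0,-1],
  ],
)

```text
t: 2.13
eef_pos: [0.3784, -0.3194, 0.4051]
ee_rot: [-3.141, 0.001, -3.05]
force: [0.2, 0.9, 0.2]
width: 0.0875
```

Emit:
move_arm(
  deltas=[
    [20,33,0,0,0,-1],
    [20,33,0,0,0,-1],
    [20,33,0,0,0,-1],
    [20,33,0,0,0,0],
    [20,33,0,0,0,0],
  ],
)

```text
t: 2.55
eef_pos: [0.4784, -0.1542, 0.4052]
ee_rot: [-3.142, 0.001, -3.102]
force: [0.6, -0.2, -0.2]
width: 0.0875
```

Emit:
move_arm(
  deltas=[
    [20,32,0,0,0,0],
    [20,32,0,0,0,0],
    [20,32,0,0,0,0],
    [20,32,0,0,0,0],
    [20,32,0,0,0,0],
  ],
)

```text
t: 2.97
eef_pos: [0.5785, 0.0058, 0.405]
ee_rot: [3.141, 0.001, -3.101]
force: [1.8, -0.8, -0.3]
width: 0.0876
```

Emit:
move_arm(
  deltas=[
    [1,0,-20,0,0,0],
    [1,0,-20,0,0,0],
    [0,0,-20,0,0,0],
    [0,0,-15,0,0,0],
    [0,0,-5,0,0,0],
  ],
)

```text
t: 3.38
eef_pos: [0.5792, 0.0039, 0.3221]
ee_rot: [-3.141, -0.004, -3.102]
force: [-1.0, 0.2, -1.4]
width: 0.0875
```

Run:
```python
from h import *
save('scene','crop2',(270,90,450,240),4)
```

```text
(no output)
```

View pics/crop2.png

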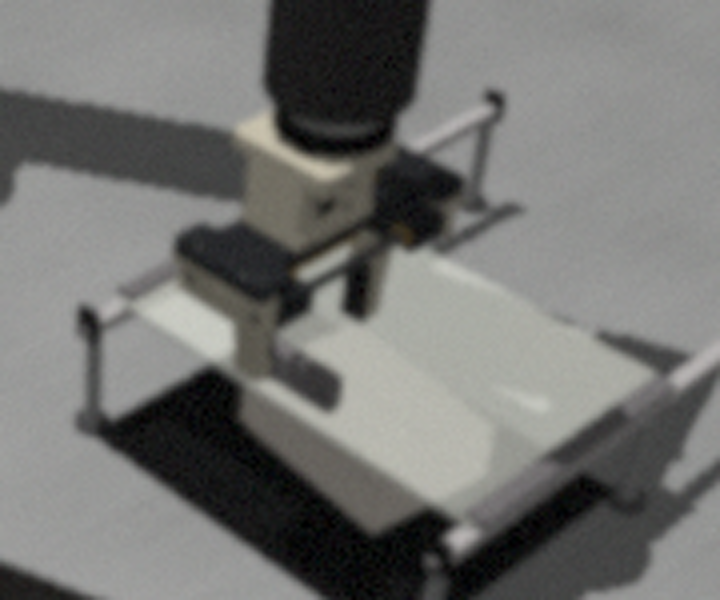

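Run:
```python
from h import *
for P in [(.552,.003,.133),(.612,.005,.133),(.582,.004,.119),(.579,-.04,.144),(.579,.048,.144),(.582,-.003,.133),(.582,.011,.133)]:
    print(P,(px('scene',[P])[0]-[270,90])*4)
print(onz('top',(199.2,173.8),.13))
```

```text
(0.552, 0.003, 0.133) [272.67681048 332.86723577]
(0.612, 0.005, 0.133) [338.43186938 374.35851381]
(0.582, 0.004, 0.119) [303.0414675  369.63208888]
(0.579, -0.04, 0.144) [256.02132136 363.5472794 ]
(0.579, 0.048, 0.144) [349.31100843 313.68819133]
(0.582, -0.003, 0.133) [297.67223701 357.30572354]
(0.582, 0.011, 0.133) [312.4327182  349.32812714]
[0.57850336 0.00101858 0.13      ]
```

Emit:
move_arm(
  deltas=[
    [1,-1,-14,0,0,0],
    [1,0,-12,0,0,0],
    [0,0,-6,0,0,0],
    [0,0,-2,0,0,0],
    [0,0,0,0,0,0],
  ],
)

```text
t: 3.85
eef_pos: [0.5821, 0.0028, 0.291]
ee_rot: [-3.141, 0.0, -3.102]
force: [-0.1, 0.2, 1.4]
width: 0.0876
```

Emit:
move_arm(
  deltas=[
    [0,0,0,0,0,0],
    [0,0,0,0,0,0],
    [0,0,0,0,0,0],
    [0,0,0,0,0,0],
    [0,0,0,0,0,0],
  ],
  claw=255,
  squeeze=12,
)

```text
t: 4.27
eef_pos: [0.582, 0.0029, 0.291]
ee_rot: [3.141, 0.001, -3.102]
force: [-0.7, -0.6, -0.2]
width: 0.0598
```

Emit:
move_arm(
  deltas=[
    [0,0,0,0,0,0],
    [0,0,0,0,0,0],
    [0,0,0,0,0,0],
    [0,0,0,0,0,0],
    [0,0,0,0,0,0],
  ],
)

```text
t: 4.68
eef_pos: [0.5819, 0.0029, 0.2906]
ee_rot: [-3.142, -0.0, -3.102]
force: [0.6, 0.3, 0.2]
width: 0.0266
```

Emit:
move_arm(
  deltas=[
    [0,0,0,0,0,0],
    [0,0,0,0,0,0],
    [0,0,0,0,0,0],
    [0,0,0,0,0,0],
    [0,0,0,0,0,0],
  ],
)

```text
t: 5.1
eef_pos: [0.5819, 0.0029, 0.2906]
ee_rot: [-3.141, -0.0, -3.102]
force: [0.3, -0.1, -1.0]
width: 0.0136
```

Emit:
move_arm(
  deltas=[
    [-0.4,10,0,0,0,0],
    [-0.8,20,0,0,0,0],
    [-0.8,20,0,0,0,0],
    [-0.8,20,0,0,0,0],
    [-0.8,20,0,0,0,0],
  ],
)

```text
t: 5.52
eef_pos: [0.5778, 0.0935, 0.2907]
ee_rot: [-3.141, -0.001, -3.102]
force: [-0.8, -2.5, 1.2]
width: 0.0142
```

Emit:
move_arm(
  deltas=[
    [-0.8,20,0,0,0,0],
    [-0.8,20,0,0,0,0],
    [-0.8,20,0,0,0,0],
    [-0.8,20,0,0,0,0],
    [-0.8,20,0,0,0,0],
  ],
)

```text
t: 5.93
eef_pos: [0.5732, 0.1935, 0.2906]
ee_rot: [-3.14, -0.003, -3.102]
force: [-4.7, -3.1, 2.8]
width: 0.0141
```

Emit:
move_arm(
  deltas=[
    [-1.5,9,0,0,0,0],
    [-0.5,7,0,0,0,0],
    [-0.3,5,0,0,0,0],
    [-0.2,4,0,0,0,0],
    [0,2,0,0,0,0],
  ],
)

```text
t: 6.35
eef_pos: [0.5721, 0.2163, 0.2904]
ee_rot: [-3.133, -0.003, -3.102]
force: [7.5, -24.7, 1.3]
width: 0.0472
```

Emit:
move_arm(
  deltas=[
    [0,1.5,0,0,0,0],
    [0,1,0,0,0,0],
    [0,1,0,0,0,0],
    [0,0.5,0,0,0,0],
    [0,0,0,0,0,0],
  ],
)

```text
t: 6.77
eef_pos: [0.5721, 0.2196, 0.2904]
ee_rot: [-3.133, -0.003, -3.102]
force: [9.2, -23.9, 1.5]
width: 0.0541
```

Emit:
move_arm(
  deltas=[
    [0,-2,0,0,0,0],
    [0,0,0,0,0,0],
    [0,0,0,0,0,0],
    [0,0,0,0,0,0],
    [0,0,0,0,0,0],
  ],
  claw=0,
)

```text
t: 7.18
eef_pos: [0.5717, 0.2226, 0.2907]
ee_rot: [3.141, 0.0, -3.101]
force: [0.5, -0.1, 0.8]
width: 0.0822
```

Emit:
move_arm(
  deltas=[
    [0,-2,0,0,0,0],
    [0,0,0,0,0,0],
    [0,0,0,0,0,0],
    [0,0,0,0,0,0],
    [0,0,0,0,0,0],
  ],
)

```text
t: 7.6
eef_pos: [0.5718, 0.2199, 0.2907]
ee_rot: [3.142, 0.0, -3.102]
force: [0.4, -0.0, -0.3]
width: 0.0876
```

Run:
```python
from h import *
print(arm.get_state()['eef_pos'],arm.get_state()['force'],arm.get_state()['width'])
save('scene','crop3',(270,70,500,240),3.4)
```

```text
[0.57181274 0.21993256 0.29068779] [ 0.37773079 -0.04535017 -0.3199254 ] 0.08763099090347053
```

View pics/crop3.png

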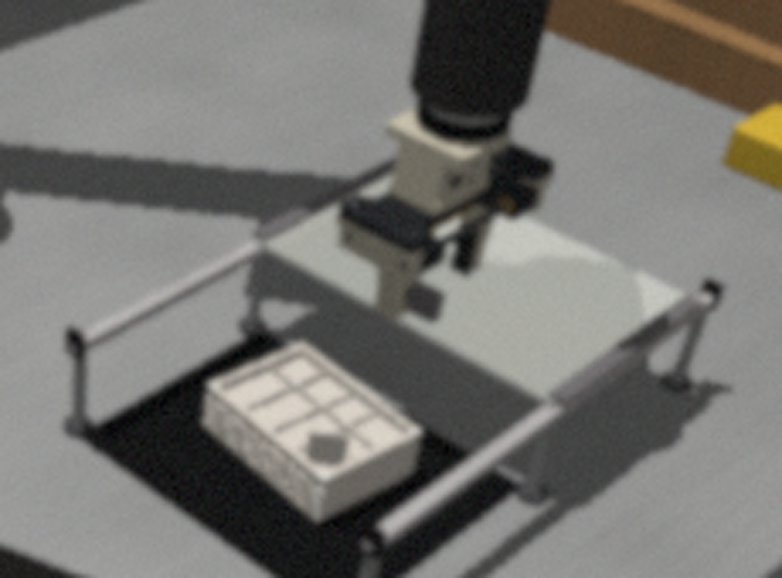

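Guard is open. The ear is the dark plate at crop (328,447). Next I lift clear and measure the ear.

Emit:
move_arm(
  deltas=[
    [0,0,10,0,0,0],
    [0,0,20,0,0,5],
    [0,0,20,0,0,7],
    [0,0,10,0,0,7],
    [0,0,0,0,0,7],
  ],
)

```text
t: 8.07
eef_pos: [0.5726, 0.2202, 0.3546]
ee_rot: [3.142, 0.005, -2.641]
force: [0.3, -0.3, 0.5]
width: 0.0877
```

```bash
cat > m.py <<'E'
from h import *
R={}
for c in('top','scene'):
    arm.grab_frame(c)
    for n in['tray_ear','tray_center','tray_far','stack','guard_handle']:
        r=arm.spot_point(n,c);R[n,c]=r
        print(n,c,[(np.round(d['xy'],1).tolist(),round(d['score'],2)) for d in r[:2]])
for n,z in(('tray_ear',.073),('tray_center',.052),('tray_far',.046)):
    for c in('top','scene'):
        if R[n,c]: print(n,c,onz(c,R[n,c][0]['xy'],z).round(4))
    if R[n,'top'] and R[n,'scene']: print(n,[np.round(q,4) for q in tri(R[n,'top'][0]['xy'],R[n,'scene'][0]['xy'])])
E
python3 m.py
python3 - <<'E'
from h import *
a=arm.grab_frame('top')[115:225,120:220,::-1]; b=arm.grab_frame('scene')[160:230,320:400,::-1]
cv2.imwrite('pics/c4.png',np.hstack([cv2.resize(a,(400,440),interpolation=2),cv2.resize(b,(400,350),interpolation=2)[:440].copy() if 0 else cv2.copyMakeBorder(cv2.resize(b,(400,350),interpolation=2),0,90,0,0,0)]))
E
```

```text
tray_ear top [([187.8, 157.5], 0.86), ([173.4, 179.4], 0.43)]
tray_center top [([172.6, 178.8], 0.8)]
tray_far top [([149.6, 203.6], 0.79)]
stack top []
guard_handle top [([114.2, 179.8], 0.75), ([410.3, 194.7], 0.46)]
tray_ear scene [([366.1, 199.4], 0.83)]
tray_center scene [([389.2, 157.2], 0.67), ([361.7, 192.9], 0.56)]
tray_far scene [([360.1, 176.2], 0.94)]
stack scene [([356.9, 205.0], 0.95)]
guard_handle scene [([390.2, 156.9], 0.86)]
tray_ear top [0.6277 0.0373 0.073 ]
tray_ear scene [0.632  0.0389 0.073 ]
tray_ear [array([0.6295, 0.0392, 0.0708]), np.float64(0.0039)]
tray_center top [0.579  0.0768 0.052 ]
tray_center scene [0.5205 0.2698 0.052 ]
tray_center [array([0.594 , 0.0871, 0.1651]), np.float64(0.0897)]
tray_far top [0.5187 0.1323 0.046 ]
tray_far scene [0.5265 0.1311 0.046 ]
tray_far [array([0.5206, 0.1354, 0.04  ]), np.float64(0.004)]
```

View pics/c4.png

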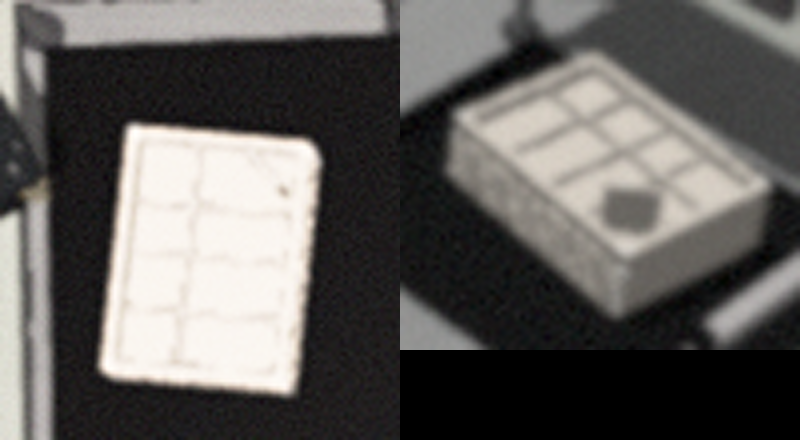

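Run:
```python
from h import *
im=arm.grab_frame('top').astype(int);g=(im.min(2)>140).astype(np.uint8);m=np.zeros_like(g);m[140:217,140:205]=1;g*=m
cs=max(cv2.findContours(g,0,1)[0],key=cv2.contourArea)
W=np.array([onz('top',p[0],.056)[:2] for p in cs]).astype(np.float32)*1000
r=cv2.minAreaRect(W);print(r)
b=cv2.boxPoints(r);e=b[1]-b[0];f=b[2]-b[1];L=e if np.hypot(*e)>np.hypot(*f) else f
a=np.arctan2(L[1],L[0]);a=(a+np.pi/2)%np.pi-np.pi/2;c=np.array(r[0])/1000
R=np.array([[np.cos(a),-np.sin(a)],[np.sin(a),np.cos(a)]])
print(c,np.degrees(a),'ear',c+R@[.053,-.033],'far',c+R@[-.07,.05])
ear=c+R@[.053,-.033]
for t in(-.016,0,.016):
  for z in(.058,.084):
    q=ear+R@np.array([1,1])*t*.707
    print(t,z,((px('scene',[[*q,z]])[0]-[320,160])*5).round(),((px('top',[[*q,z]])[0]-[120,115])*4).round())
```

```text
((577.4465942382812, 77.032470703125), (118.15001678466797, 155.35484313964844), 85.07725524902344)
[0.57744659 0.07703247] -4.9227424 ear [0.62741928 0.03960614] far [0.51199542 0.1328549 ]
-0.016 0.058 [193. 209.] [288. 195.]
-0.016 0.084 [198. 173.] [281. 187.]
0 0.058 [222. 213.] [271. 175.]
0 0.084 [228. 177.] [264. 167.]
0.016 0.058 [251. 216.] [255. 155.]
0.016 0.084 [257. 181.] [247. 147.]
```

Emit:
move_arm(
  deltas=[
    [11,-36.5,0,0,0,2.4],
    [11,-36.5,0,0,0,3],
    [11,-36.5,0,0,0,3],
    [11,-36.5,0,0,0,3],
    [11,-36.5,0,0,0,0],
  ],
  claw=120,
)

```text
t: 9.23
eef_pos: [0.6271, 0.0359, 0.3508]
ee_rot: [-3.141, 0.0, -2.445]
force: [1.2, 1.2, 0.2]
width: 0.0599
```

Emit:
move_arm(
  deltas=[
    [0,0,-25,0,0,0],
    [0,0,-25,0,0,0],
    [0,0,-18,0,0,0],
    [0,0,-8,0,0,0],
    [0,0,0,0,0,0],
  ],
)

```text
t: 9.65
eef_pos: [0.6263, 0.0371, 0.2726]
ee_rot: [3.14, -0.004, -2.449]
force: [0.1, 0.2, 0.6]
width: 0.0467
```

Run:
```python
from h import *
print(arm.get_state()['eef_pos'],arm.get_state()['ee_rot'],arm.get_state()['width'])
save('scene','crop5',(310,120,420,230),6)
p=arm.get_state()['eef_pos']-[0,0,.178];d=np.array([np.cos(np.radians(130)),np.sin(np.radians(130)),0])
for s in(-.024,.024):print(((px('scene',[p+s*d])[0]-[310,120])*6).round())
for r in arm.spot_point('tray_ear','scene')[:2]:print(r, onz('scene',r['xy'],.073))
```

```text
[0.62628817 0.03712998 0.27256493] [ 3.14015021 -0.00351058 -2.44942636] 0.04668246400002495
[330. 467.]
[335. 401.]
{'xy': [366.1, 198.9], 'score': 0.88} [0.63057349 0.04050148 0.073     ]
```

View pics/crop5.png

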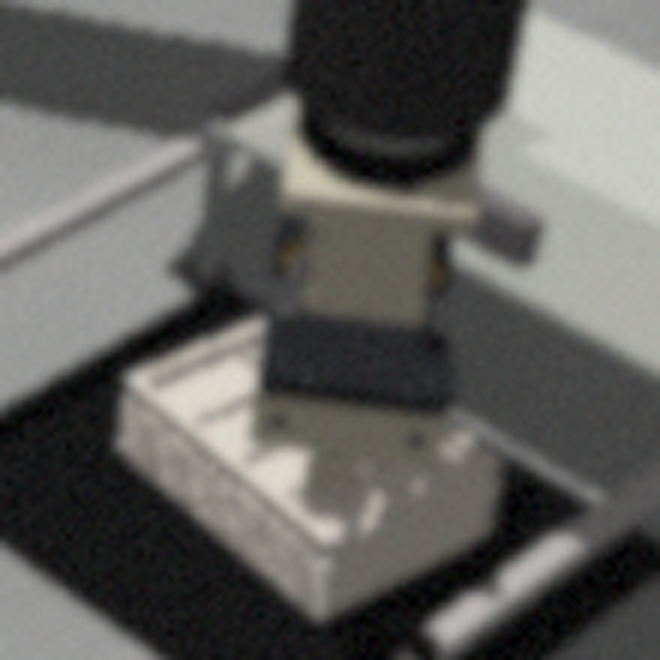

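Emit:
move_arm(
  deltas=[
    [1.5,1.5,-12,0,0,0],
    [0,0,-10,0,0,0],
    [0,0,-7,0,0,0],
    [0,0,-3,0,0,0],
    [0,0,0,0,0,0],
  ],
)

```text
t: 10.17
eef_pos: [0.628, 0.0389, 0.2417]
ee_rot: [3.141, -0.002, -2.449]
force: [-0.1, 0.4, -0.3]
width: 0.0461
```

Emit:
move_arm(
  deltas=[
    [0,0,0,0,0,0],
    [0,0,0,0,0,0],
    [0,0,0,0,0,0],
    [0,0,0,0,0,0],
    [0,0,0,0,0,0],
  ],
  claw=255,
  squeeze=25,
)

```text
t: 10.58
eef_pos: [0.6284, 0.0389, 0.243]
ee_rot: [-3.141, 0.0, -2.449]
force: [-0.6, -1.7, -0.1]
width: 0.0186
```

Emit:
move_arm(
  deltas=[
    [0,0,0,0,0,0],
    [0,0,0,0,0,0],
    [0,0,0,0,0,0],
    [0,0,0,0,0,0],
    [0,0,0,0,0,0],
  ],
)

```text
t: 11.0
eef_pos: [0.6281, 0.039, 0.2428]
ee_rot: [3.141, -0.0, -2.449]
force: [-3.3, 2.2, 3.3]
width: 0.005
```

Run:
```python
from h import *
s=arm.get_state();print(s['eef_pos'],s['ee_rot'],s['force'],s['moment'],s['width'])
save('scene','crop6',(310,120,420,230),6)
```

```text
[0.62811758 0.03900006 0.24275291] [ 3.14130558e+00 -2.82109900e-04 -2.44884499e+00] [-3.28651533  2.1784487   3.29879564] [0.65015074 1.12881575 0.0419033 ] 0.004989153137691951
```

View pics/crop6.png

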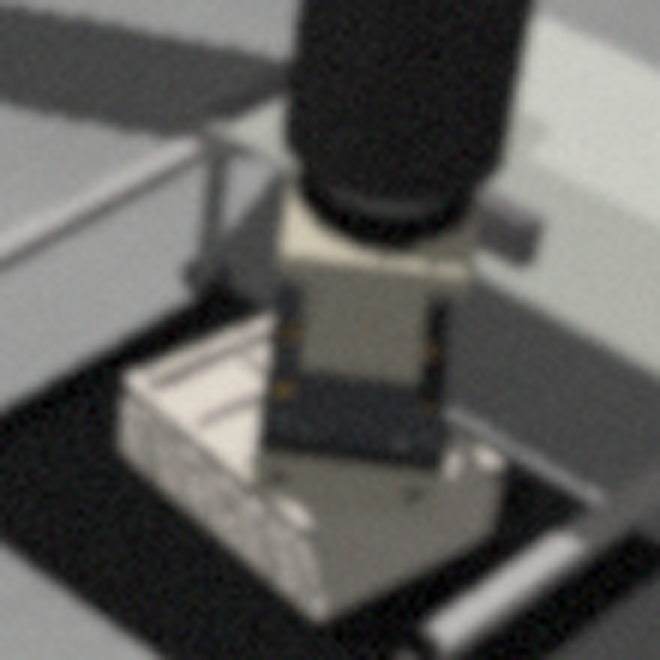

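Run:
```python
from h import *
from scipy.spatial.transform import Rotation as Ro
k=-np.array([.765,.644,0]);r=np.array([.116,-.0935,.1968])
p=r
for i in range(1,11):
    n=Ro.from_rotvec(k*np.radians(1.5*i)).apply(r);print(((n-p)*1000).round(1));p=n
print(k*1.5)
```

```text
[-3.3  4.   3.8]
[-3.4  4.1  3.6]
[-3.5  4.1  3.5]
[-3.5  4.2  3.3]
[-3.6  4.3  3.2]
[-3.6  4.3  3. ]
[-3.7  4.4  2.9]
[-3.7  4.4  2.7]
[-3.8  4.5  2.6]
[-3.8  4.5  2.4]
[-1.1475 -0.966  -0.    ]
```

Emit:
move_arm(
  deltas=[
    [-3.3,4.0,3.8,-1.15,-0.97,0],
    [-3.4,4.1,3.6,-1.15,-0.97,0],
    [-3.5,4.1,3.5,-1.15,-0.97,0],
    [-3.5,4.2,3.3,-1.15,-0.97,0],
    [-3.6,4.3,3.2,-1.15,-0.97,0],
  ],
)

```text
t: 11.47
eef_pos: [0.611, 0.0597, 0.26]
ee_rot: [-3.009, 0.001, -2.449]
force: [0.1, -1.7, -0.2]
width: 0.0048
```

Run:
```python
from h import *
s=arm.get_state();print(s['eef_pos'],s['ee_rot'],s['force'],s['moment'],s['width'])
save('scene','crop7',(310,120,420,230),6)
```

```text
[0.61097088 0.05966444 0.2600078 ] [-3.00888885e+00  8.72681267e-04 -2.44859628e+00] [ 0.06541653 -1.71108487 -0.1726326 ] [-0.23403435  0.40413124  0.05529255] 0.004780930053655479
```

View pics/crop7.png

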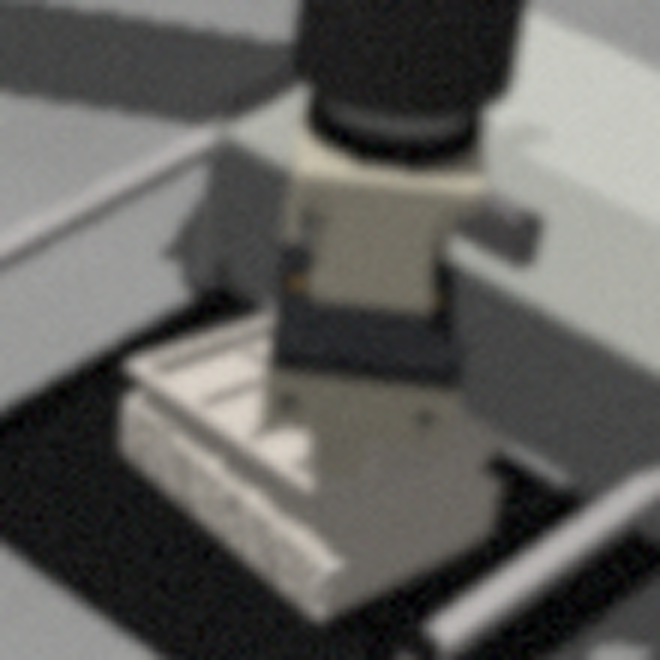

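The ear corner is rising, a gap has opened along the near edge, and the lower trays haven't moved. Continuing the tilt.

Emit:
move_arm(
  deltas=[
    [-3.6,4.3,3.0,-1.15,-0.97,0],
    [-3.7,4.4,2.9,-1.15,-0.97,0],
    [-3.7,4.4,2.7,-1.15,-0.97,0],
    [-3.8,4.5,2.6,-1.15,-0.97,0],
    [-3.8,4.5,2.4,-1.15,-0.97,0],
  ],
)

```text
t: 11.93
eef_pos: [0.5926, 0.0818, 0.2737]
ee_rot: [-2.878, 0.003, -2.449]
force: [-0.0, 0.3, -0.2]
width: 0.0051
```

Run:
```python
from h import *
s=arm.get_state();print(s['eef_pos'],s['ee_rot'],s['force'],s['moment'],s['width'])
save('scene','crop8',(310,120,420,230),6)
```

```text
[0.59256902 0.0818324  0.27369598] [-2.87827283e+00  2.56314935e-03 -2.44861203e+00] [-0.03639559  0.26094119 -0.18332249] [ 0.70774531  0.61892124 -0.02176628] 0.0051464867299867816
```

View pics/crop8.png

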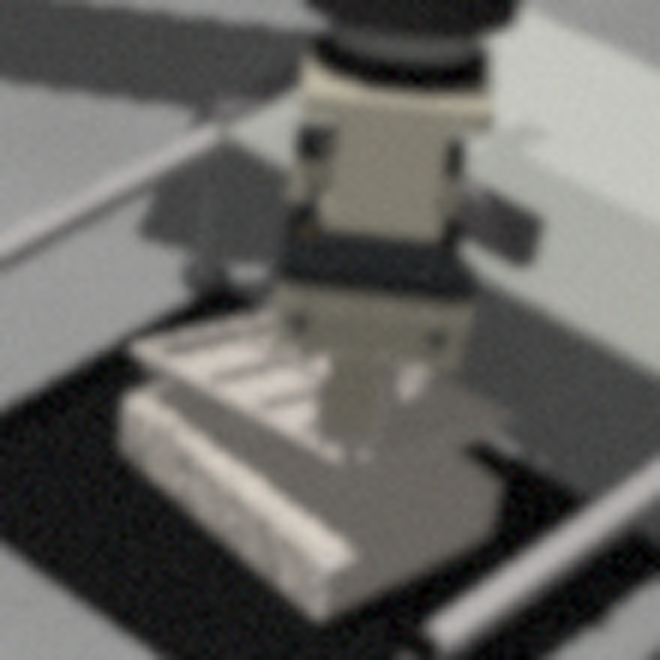

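Emit:
move_arm(
  deltas=[
    [0,0,3,0,0,0],
    [0,0,5,0,0,0],
    [0,0,8,0,0,0],
    [0,0,12,0,0,0],
    [0,0,15,0,0,0],
  ],
)

```text
t: 12.4
eef_pos: [0.5926, 0.0814, 0.317]
ee_rot: [-2.88, 0.001, -2.449]
force: [1.0, -0.1, 0.0]
width: 0.0047
```

Run:
```python
from h import *
s=arm.get_state();print(s['eef_pos'],s['ee_rot'],s['force'],s['moment'],s['width'])
save('scene','scene9',f=1.4)
arm.grab_frame('top')
for n in('spray','tube_rack','tip_box'):
  for c in('top','scene'):
    for d in arm.spot_point(n,c)[:1]: print(n,c,d['xy'],d['score'],onz(c,d['xy'],0),onz(c,d['xy'],.18 if n=='spray' else .05))
```

```text
[0.59263748 0.08136325 0.31700741] [-2.88025110e+00  1.21147160e-03 -2.44925815e+00] [ 0.99747936 -0.13850948  0.04938819] [0.70846782 0.54955131 0.0192456 ] 0.004693553134237722
spray top [413.1, 192.1] 0.56 [ 0.55521536 -0.52362054  0.        ] [ 0.53090197 -0.47617096  0.18      ]
spray scene [177.4, 300.9] 0.6 [ 0.55504619 -0.51666805  0.        ] [ 0.69053718 -0.55872256  0.18      ]
tube_rack top [334.7, 126.3] 0.85 [ 0.7251936  -0.32608846  0.        ] [ 0.71205252 -0.32033079  0.05      ]
tube_rack scene [283.6, 308.6] 0.87 [ 0.72947967 -0.33180422  0.        ] [ 0.7569157  -0.35429632  0.05      ]
tip_box top [396.0, 263.1] 0.57 [ 0.37573518 -0.4767848   0.        ] [ 0.37572589 -0.46536434  0.05      ]
tip_box scene [160.7, 252.1] 0.71 [ 0.38702432 -0.47514049  0.        ] [ 0.43448613 -0.4892507   0.05      ]
```

View pics/scene9.png

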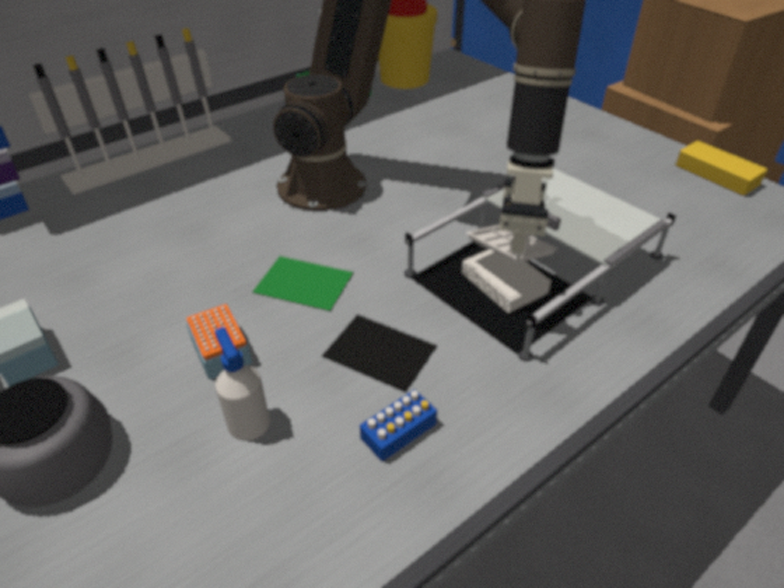

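Emit:
move_arm(
  deltas=[
    [0,0,15,0,0,0],
    [0,0,15,0,0,0],
    [0,0,15,0,0,0],
    [0,0,15,0,0,0],
    [0,0,10,0,0,0],
  ],
)

```text
t: 13.22
eef_pos: [0.5926, 0.0818, 0.3876]
ee_rot: [-2.879, 0.003, -2.449]
force: [1.1, -0.3, -0.1]
width: 0.0047
```

Emit:
move_arm(
  deltas=[
    [5,-6,1,2.3,1.93,0],
    [5,-6,1,2.3,1.93,0],
    [5,-6,1,2.3,1.93,0],
    [5,-7,1,2.3,1.93,0],
    [5,-7,1,2.3,1.93,0],
  ],
)

```text
t: 13.63
eef_pos: [0.6176, 0.0497, 0.3912]
ee_rot: [3.139, 0.001, -2.448]
force: [0.3, -0.1, -0.4]
width: 0.0046
```

Emit:
move_arm(
  deltas=[
    [0,-10,0,0,0,0],
    [0,-18,0,0,0,0],
    [0,-24,0,0,0,0],
    [0,-26,0,0,0,0],
    [0,-26,0,0,0,0],
  ],
)

```text
t: 14.05
eef_pos: [0.6169, -0.0555, 0.391]
ee_rot: [-3.14, -0.001, -2.449]
force: [0.1, -0.0, -0.4]
width: 0.0046
```

Emit:
move_arm(
  deltas=[
    [0,-26,0,0,0,0],
    [0,-26,0,0,0,0],
    [0,-26,0,0,0,0],
    [0,-26,0,0,0,0],
    [0,-26,0,0,0,0],
  ],
)

```text
t: 14.47
eef_pos: [0.6168, -0.1858, 0.3911]
ee_rot: [-3.14, -0.001, -2.449]
force: [1.1, 0.3, -1.9]
width: 0.0048
```

Emit:
move_arm(
  deltas=[
    [0,-26,-8,0,0,0],
    [0,-24,-16,0,0,0],
    [0,-18,-18,0,0,0],
    [0,-12,-16,0,0,0],
    [0,-6,-8,0,0,0],
  ],
)

```text
t: 14.88
eef_pos: [0.6161, -0.2719, 0.3226]
ee_rot: [3.14, -0.003, -2.451]
force: [-0.0, 0.3, -1.0]
width: 0.0047
```

```bash
python3 - <<'E'
from h import *
s=arm.get_state();print(s['eef_pos'],s['ee_rot'],s['force'],s['moment'],s['width'],s['t'])
save('scene','scene10',f=1.4)
E
python3 m.py
```

```text
[ 0.61606248 -0.27188538  0.3225568 ] [ 3.14014165e+00 -2.70180124e-03 -2.45095352e+00] [-0.0359      0.29820821 -1.00675326] [ 0.06987797  0.13380411 -0.02445988] 0.004733192855761783 14.8833
tray_ear top [([318.6, 157.1], 0.86)]
tray_center top [([299.8, 178.5], 0.85)]
tray_far top [([275.2, 205.3], 0.68)]
stack top []
guard_handle top [([115.8, 178.9], 0.82)]
tray_ear scene [([274.4, 223.9], 0.93), ([393.6, 159.4], 0.65)]
tray_center scene [([275.1, 214.1], 0.9)]
tray_far scene []
stack scene [([360.8, 204.1], 0.73)]
guard_handle scene [([390.0, 157.8], 0.83)]
tray_ear top [ 0.6301 -0.2783  0.073 ]
tray_ear scene [ 0.551  -0.2184  0.073 ]
tray_ear [array([ 0.6152, -0.2702,  0.1518]), np.float64(0.0037)]
tray_center top [ 0.581  -0.2337  0.052 ]
tray_center scene [ 0.5044 -0.1797  0.052 ]
tray_center [array([ 0.5691, -0.23  ,  0.127 ]), np.float64(0.0004)]
tray_far top [ 0.5155 -0.1737  0.046 ]
```

View pics/scene10.png

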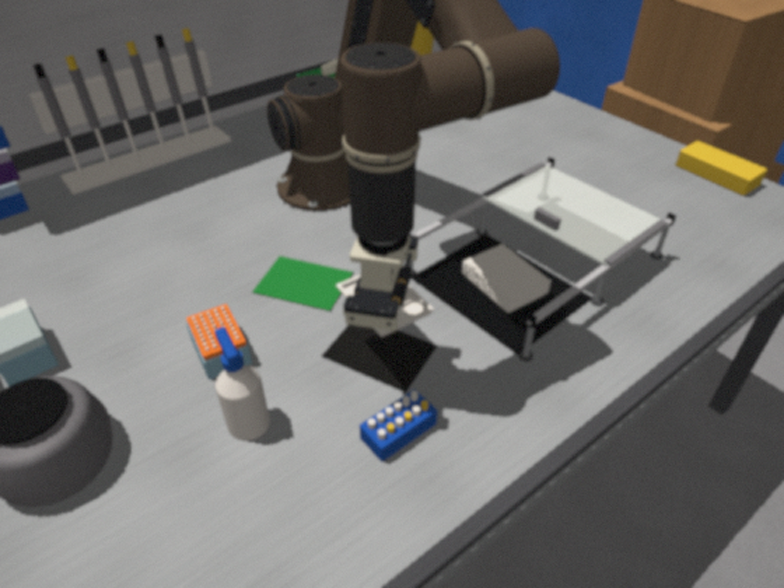

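Emit:
move_arm(
  deltas=[
    [-2,-4,0,0,0,0],
    [-2,-4,0,0,0,0],
    [-1,-2,0,0,0,0],
    [0,0,0,0,0,0],
    [0,0,0,0,0,0],
  ],
)

```text
t: 15.95
eef_pos: [0.6123, -0.2807, 0.3256]
ee_rot: [-3.141, 0.001, -2.45]
force: [-0.0, 0.4, -0.5]
width: 0.0049
```

Emit:
move_arm(
  deltas=[
    [0,0,0,0,0,0],
    [0,0,0,0,0,0],
    [0,0,0,0,0,0],
    [0,0,0,0,0,0],
    [0,0,0,0,0,0],
  ],
)

```text
t: 16.37
eef_pos: [0.6125, -0.2802, 0.3257]
ee_rot: [-3.141, 0.001, -2.449]
force: [-0.0, 0.1, -0.9]
width: 0.0046
```

```bash
python3 m.py
python3 - <<'E'
from h import *
s=arm.get_state();print(s['eef_pos'],s['ee_rot'],s['width'],s['t'])
c=np.array([s['eef_pos'][0]-.0505,s['eef_pos'][1]+.0377,s['eef_pos'][2]-.191]);a=np.radians(-4.9)
R=np.array([[np.cos(a),-np.sin(a),0],[np.sin(a),np.cos(a),0],[0,0,1]])
out=[]
for cam,box in(('top',(240,120,350,230)),('scene',(220,160,330,270))):
    im=cv2.resize(arm.grab_frame(cam)[box[1]:box[3],box[0]:box[2],::-1],(396,396),interpolation=2).copy();f=3.6
    q=np.array([c+R@np.array(p) for p in[(.075,.055,.006),(-.075,.055,.006),(-.075,-.055,.006),(.075,-.055,.006)]])
    u=((px(cam,q)-[box[0],box[1]])*f).astype(np.int32)
    cv2.polylines(im,[u],True,(0,0,255),1);out.append(im)
cv2.imwrite('pics/fin.png',np.hstack(out))
E
```

```text
tray_ear top [([323.8, 157.5], 0.83)]
tray_center top [([307.0, 180.2], 0.86)]
tray_far top [([278.5, 210.7], 0.62)]
stack top []
guard_handle top [([118.8, 180.1], 0.71), ([396.0, 265.0], 0.59)]
tray_ear scene [([272.4, 225.9], 0.92)]
tray_center scene [([270.5, 215.2], 0.79)]
tray_far scene []
stack scene [([357.7, 204.6], 0.57)]
guard_handle scene [([393.0, 158.3], 0.85)]
tray_ear top [ 0.6291 -0.2908  0.073 ]
tray_ear scene [ 0.5536 -0.227   0.073 ]
tray_ear [array([ 0.6159, -0.2799,  0.1514]), np.float64(0.0089)]
tray_center top [ 0.5769 -0.2514  0.052 ]
tray_center scene [ 0.5    -0.1923  0.052 ]
tray_center [array([ 0.566 , -0.2447,  0.1293]), np.float64(0.0047)]
tray_far top [ 0.5022 -0.1818  0.046 ]
[ 0.61242557 -0.28031615  0.32566934] [-3.14103533e+00  6.85042074e-04 -2.44906551e+00] 0.005033165241997523 16.9667
```

Run:
```python
from h import *
s=arm.get_state();e=s['eef_pos'];c0=e-[.0505,-.0377,.191];a=-4.9
from scipy.spatial.transform import Rotation as Ro
from scipy.spatial import ConvexHull
g=e-[0,0,.159]
ps=np.array([(x,y,z) for x,y,z in[(.075*i,.055*j,.006) for i in(1,-1) for j in(1,-1)]+[(.07*i,.05*j,-.006) for i in(1,-1) for j in(1,-1)]])
for cam in('top','scene'):
    arm.grab_frame(cam);M=arm.masks_of('tray_center',cam)
    for d in M[:1]:
        v,u=np.nonzero(d['pixels']);print(cam,d['score'],'mask L/R/T/B px',[(int(u[i]),int(v[i])) for i in(u.argmin(),u.argmax(),v.argmin(),v.argmax())])
    for t in(-4,0,4):   # + = ear corner higher about tool x
        k=-np.array([.765,.644,0])*np.radians(t)
        Q=g+Ro.from_rotvec(k).apply(c0+Ro.from_euler('z',a,degrees=True).apply(ps)-g);p=px(cam,Q)
        print(t,[p[i].round(1).tolist() for i in(p[:,0].argmin(),p[:,0].argmax(),p[:,1].argmin(),p[:,1].argmax())])
```

```text
top 0.94 mask L/R/T/B px [(278, 207), (329, 174), (284, 145), (316, 214)]
-4 [[278.2, 211.1], [331.5, 151.1], [283.8, 146.4], [326.7, 215.7]]
0 [[278.6, 211.1], [332.2, 150.4], [284.4, 146.2], [327.0, 215.4]]
4 [[279.3, 211.0], [332.9, 149.7], [285.0, 146.0], [327.5, 215.0]]
scene 0.65 mask L/R/T/B px [(238, 203), (305, 219), (249, 198), (268, 238)]
-4 [[234.5, 200.1], [305.6, 218.0], [271.4, 183.2], [267.6, 238.9]]
0 [[234.5, 202.1], [305.4, 219.5], [271.4, 186.8], [267.4, 239.3]]
4 [[234.4, 204.2], [305.2, 221.0], [271.2, 190.4], [267.1, 239.5]]
```

Run:
```python
from h import *
print(arm.job_done()); s=arm.get_state();print(s['t'],s['eef_pos'],s['width'])
```

```text
the job is handed in; nothing more can be done
None
the job is handed in; nothing more can be done
```

The job is handed in: the guard is open, and the top tray is peeled off and held level over the black mat, at about 17 s of the 58 s allowed.

- **Guard:** I pinched the handle and slid the guard about 0.22 m until it hit its stop. The stop pushed back with about 25 N and forced the jaws open around the handle. Later frames show the guard still open.
- **Peel:** I gripped the ear (5 mm opening) and tilted the tray 15° about the far corner before lifting. The pictures show the lower trays staying in place.
- **Final position:** arm position and image estimates put the tray centre at about (0.562–0.566, -0.243 to -0.245) m. The mat centre measured (0.562, -0.242) m.
- **Height:** the tray centre is about 125–131 mm above the mat.
- **Level:** the tray's left and right corners in the scene-camera mask match a level tray to within about 1–2°.
- **Bystanders:** the last full picture, taken before the final 11 mm shift, showed the bystander objects where they had been.

**Checks that fell short:** the 12-picture limit blocked viewing the last overlay, so the final check was by numbers only. The ear's camera estimates disagreed by up to 9 mm at the end. The state could not be read again after hand-in.

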